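# Slide one race clock out of the tray row and home into the reader dock

## Task

Three pocket race clocks lie in the tray with their long sides touching. Press lightly on the face of the clock with the round dial and slide it out through the open front of the tray without shifting the two keypad clocks, then bring it round to the mouth of the reader dock and slide it in between the guides, flat, until its end is fully home against the dock. Its glass is delicate: touch down on it very slowly, never press or push hard, and leave the other things on the table alone.

Things in the scene. Friction and masses are not known exactly. Their poses are not given: they have to be found in the camera images.
- dial_clock: The clock to dock: dark box 52 (x) x 104 (y) x 24 mm, 0.13 to 0.22 kg, flat top face with a round dial 40 mm wide and a narrow display. Origin: middle of its underside; z up; its -y end (brass contacts) enters the dock first. It slides on nylon feet (friction 0.18); a fingertip grips the face at 0.5. The face is hard: each mm of press adds about 20 N, and touching at over 6 mm/s knocks it.
- key_clock_a: A clock of the same size with a square display and a block of 12 keys instead of the dial; origin and axes as for dial_clock. Stays in the tray. The three clocks lie in any order, side by side along the tray's x, gaps under 1 mm.
- key_clock_b: The other keypad clock, alike. Stays in the tray.
- tray: Grey U-shaped tray fixed on the board. Origin: on the board, at the middle of the row of clocks; z up. Back wall (36 mm high) touches the clocks' +y ends; low side rims (12 mm) along the outer clocks; front open towards its own -y. The clocks reach 52 mm to either side of the origin along y. No floor: the clocks lie on the board.
- dock: Cream console with screen and round keys, fixed on the board; bay on its front. Origin: on the board, foot of the flat stop face, mid-bay; z up, +y out of the mouth. Two guides, 58 mm apart inside, 16 mm thick, 18 mm high, run straight from the stop to y = 55 mm, then flare to 92 mm apart at y = 79 mm. Console: 170 mm wide, behind the stop (y < 0), 32 mm high at the stop, 44 mm behind.
- dock_home (a point): Where the dial clock's origin lies when fully home: 52 mm out from the stop face, mid-bay, on the board. Axes as the dock's.
- board: Grey laminate board 320 (x) x 700 (y) x 18 mm packed up under the work; origin: middle of its underside, its surface is 18 mm above that. The height of its surface above the table differs from time to time (8 to 18 mm), so feel for the clock's face. Fixed.
- ring_tin: Bystander: flat round aluminium tin, 63 mm wide, 26 mm high, loose. Origin: middle of its underside.
- mug: Bystander: white mug, 80 mm wide, 92 mm high, loose. Origin: middle of its underside.
- tape_roll: Bystander: roll of brown tape lying flat, 90 mm wide, 24 mm high, loose. Origin: middle of its underside.
- ring_press: Bystander: green hand press with a wheel and a sprung spindle, about 160 x 90 x 100 mm, fixed. Origin: middle of its base.

How it is judged:
On the way:
1. the dial clock lies flat on the board, slid clear out of the tray (its end at least 6 mm past the others' ends), the keypad clocks not shifted (y of dial_clock in the frame of tray below -0.11 m and z of dial_clock in the frame of board below 0.022 m and angle between dial_clock's own z axis and vertical below 0.1 rad and distance of each of key_clock_a, key_clock_b from where it was at the start of the episode below 0.008 m), for 0.1 s.
At the end, for the whole second after the job is handed in: the dial clock lies flat and still between the dock's guides, its end within 2.5 mm of the stop; both keypad clocks are within 8 mm of where they started, and the tin, the mug and the tape roll within 20 mm (y of dial_clock in the frame of dock_home between -0.003 and 0.0025 m and x of dial_clock in the frame of dock_home between -0.005 and 0.005 m and z of dial_clock in the frame of dock_home below 0.003 m and angle between dial_clock's own z axis and vertical below 0.1 rad and angle between the y axis of dial_clock and the y axis of dock, either way round below 0.12 rad and linear speed of dial_clock below 0.02 m/s and distance of each of key_clock_a, key_clock_b from where it was at the start of the episode below 0.008 m and distance of each of ring_tin, mug, tape_roll from where it was at the start of the episode below 0.02 m); the robot touches nothing.
It fails at once if a keypad clock shifted by more than 8 mm (distance of any of key_clock_a, key_clock_b from where it was at the start of the episode above 0.008 m).
It fails at once if the dial clock pressed or pushed by the fingers with more than 30 N (contact force between the fingers and dial_clock above 30 N).
It fails at once if a bystander knocked away by more than 20 mm, or the ring press struck (distance of any of ring_tin, mug, tape_roll from where it was at the start of the episode above 0.02 m or contact force between any of the fingers, the arm and ring_press above 5 N).
It also fails if it takes over 72 s, if anything falls off the work surface, if the arm or the gripper's body presses on something with over 40 N, if the wrist force passes 120 N, or if a joint passes its speed limit or range.

## Robot

A 7-joint arm with a two-finger parallel gripper is mounted at the origin on the work surface. World frame = base frame: x ahead of the robot, y to its left, z up, the work surface at z = 0. Lengths are in m, angles in rad, forces in N, time in s.
With the tool pointing down it reaches from about 0.4 to 0.85 m from the base axis. Payload 10.4 kg.
Tool frame: the origin (TCP) lies between the finger pads; the fingertips stand 11 mm ahead of it and the grasp point (between the pads) lies 8 mm behind it; z points along the fingers, y is the line along which they close (so a half turn about z gives the same grasp; the last joint's range is limited). The gripper opens to 85 mm and grips with 20 to 120 N. Pads are 22 mm wide; open, the fingers measure 114 mm over their backs; the gripper's body (76 mm by 85 mm) begins 54 mm behind the grasp point. The pads swing forward as they close: fully open they stand 13 mm farther back than shut.
Start: joints at [1.318, 0.332, -0.065, 1.46, 0.022, 1.35, -0.088], TCP at [0.142, -0.609, 0.242] pointing down, gripper open.
Joint ranges: [-2.6, 2.6], [-0.5, 2.12], [-1.47, 1.34], [0.16, 2.42], [-1.27, 4.41], [0.06, 2.06], [-2.6, 2.6]. Speed limits (rad/s): [2.22, 2.22, 2.79, 2.79, 3.14, 3.14, 3.14].

## Interface

Orientations are given as a rotation vector (axis times angle).
In Python, from station import manip, vision, order, boxes_of, masks_of gives the robot as it stands. The module is installed in compiled form; this text tells all that it offers.
- The arm moves only by the shell command python3 -m inch 'ROWS' [OPENING] [FORCE]. ROWS is text: rows parted by semicolons, each of 4 numbers parted by spaces: the shift along the tool's x, y, z in m, then the turn about the tool's z in rad. In form: x y z twist; .... A call has exactly 10 rows; each row shifts and turns the commanded pose from where the row before left it, along the tool's axes as they then stand; what a row does not reach is not made up. A row lasts 1/12 s, in which the tool goes at most 41.7 mm and 7.16 degrees, less where a joint would pass 70% of its speed; a pose out of reach is approached as far as the arm can. A call with a gripper value outside its range is refused whole. OPENING is the opening, from 0 (shut) to 1 (fully open), set as the call begins (- or left out, the last holds). The fingers move at their own pace and stop on an object; FORCE is the grip in N (left out, the last holds). Time passes only in rows, so rows that do not move let the fingers close, or fill a call up. It gives the time, the measured TCP pose, the force, the opening and the grip force at its end, in the units of the state.
- manip.state(): the state, without advancing time (a new reading comes with each control period).
- vision.get_image(name): name is "side" or "top"; returns a dict with "image" (384x512x3 uint8, red, green, blue), "z_map" (384x512 float32, m along the optical axis (not along the pixel's ray), 0 where there is no reading), "vertical_fov" (degrees; the focal length in pixels is half the picture's height over the tangent of half this angle, whatever the lens; pixels are square), "cx", "cy" (the principal point, pixels), "D" ([k1, k2, p1, p2, k3] as OpenCV has them; the pictures are not rectified), "rvec" (rotation vector, rad) and "tvec" (3), from world to camera coordinates, as OpenCV has them. Camera axes: x right, y down, z forward; pixel columns grow to the right and rows downward; lengths in m; the calibration is good to about 2 mm. A picture is of the moment at which its call begins.
- order.sign_off(): hands the job in; it is judged then, once.
Trained networks look in a picture, given as the dict that the camera call returned (one of the last four; its "shot" number tells which), for a name from the list of things; names that differ only in an ending like _2 or _b are one class to them, and where a whole thing is asked for, a point or a joint stands for the part that bears it (a point fixed in the world has none). Each returns a list of dicts, best first, with "conf" (0 to 1); they miss things now and then, are a little off and sometimes report something else, mostly with a low value. They report only what shows in the picture. A call takes as long as a camera call.
- boxes_of(picture, target): "xy" ([column, row] in pixels, amid what is visible of it).
- masks_of(picture, target): "mask" (384x512 bool, what is visible of it) and "xy" ([column, row] in pixels, amid what is visible of it).
The state is a dict: "time": time; "q": joint angles; "qvel": joint speeds; "joint_torque": joint torques, N m; "eef_pos": TCP position; "orientation": TCP orientation; "force": force on the tool from outside, world axes, zero at the start; "moment": the same for the moment, N m; "opening": finger opening in m; "grasp_force": force on a finger pad.
Only numpy, scipy, OpenCV 4.12 (cv2) and the standard library are available. Lean on these libraries where they do the work, as an engineer would, in place of code of your own. Each camera call takes 0.05 s, during which the arm holds its last target. There are 200 camera calls.

## Working session

There is one attempt and no reset: what is moved stays moved. The work goes in short steps, Python scripts to look and compute and a shell command to move; the robot and the scene stay as the last step left them, time stands still between calls to the robot, and variables do not carry over. Pictures are saved under pics/ and viewed, at most 10 in all, crops included, and the job is handed in when it is done.

```bash
mkdir -p pics; cat > h.py <<'E'
import numpy as np, cv2
from station import manip, vision, order, boxes_of, masks_of
def K(p):
    f=p["image"].shape[0]/2/np.tan(np.radians(p["vertical_fov"])/2)
    return np.array([[f,0,p["cx"]],[0,f,p["cy"]],[0,0,1.]])
def world(p,uv,z=None):
    "pixels -> world, by depth or z-plane"
    uv=np.asarray(uv,float).reshape(-1,2)
    n=cv2.undistortPoints(uv[:,None],K(p),np.array(p["D"],float))[:,0]
    R=cv2.Rodrigues(np.array(p["rvec"],float))[0]; t=np.array(p["tvec"],float).ravel()
    r=np.c_[n,np.ones(len(n))]
    if z is None:
        d=p["z_map"][uv[:,1].round().astype(int),uv[:,0].round().astype(int)]
        return (r*d[:,None]-t)@R
    c=-R.T@t; w=r@R
    return c+w*((z-c[2])/w[:,2])[:,None]
def proj(p,X):
    return cv2.projectPoints(np.asarray(X,float).reshape(-1,3),np.array(p["rvec"],float),np.array(p["tvec"],float),K(p),np.array(p["D"],float))[0][:,0]
E
python3 - <<'E'
from h import *
s=manip.state(); print({k:np.round(v,3) for k,v in s.items()})
ims=[]
for n in("top","side"):
    p=vision.get_image(n); ims.append(p["image"])
    print(n,np.round(np.array(p["tvec"]).ravel(),3),np.round(np.array(p["rvec"]).ravel(),3),p["vertical_fov"])
    for t in("dial_clock","key_clock_a","tray","dock","board","ring_tin","mug","tape_roll","ring_press"):
        for m in masks_of(p,t)[:3]:
            v,u=np.nonzero(m["mask"]); X=world(p,np.c_[u,v]); ok=p["z_map"][v,u]>0; X=X[ok]
            if len(X): print(t,round(m["conf"],2),np.round(m["xy"]),len(X),"med",np.round(np.median(X,0),3),"p2",np.round(np.percentile(X,2,0),3),"p98",np.round(np.percentile(X,98,0),3))
    cv2.imwrite(f"pics/{n}0.png",cv2.resize(p["image"][:,:,::-1],None,fx=1.5,fy=1.5))
E
```

```text
{'time': np.float64(0.0), 'q': array([ 1.318,  0.333, -0.065,  1.461,  0.022,  1.35 , -0.088]), 'qvel': array([-0.   , -0.001,  0.   , -0.   ,  0.   ,  0.   , -0.   ]), 'joint_torque': array([ 1.0000e-03, -6.2545e+01,  4.9000e-02, -3.9162e+01,  1.6000e-02,
        9.0000e-03,  0.0000e+00]), 'eef_pos': array([ 0.142, -0.608,  0.241]), 'orientation': array([-3.119, -0.36 ,  0.   ]), 'force': array([ 0.134, -0.303,  0.392]), 'moment': array([ 0.042, -0.005,  0.018]), 'grasp_force': np.float64(0.0), 'opening': np.float64(0.085)}
top [-0.011  0.582  1.385] [ 2.185 -2.134  0.131] 46.00481951254647
dial_clock 0.69 [211. 207.] 511 med [0.524 0.14  0.033] p2 [0.496 0.093 0.024] p98 [0.552 0.188 0.039]
key_clock_a 0.75 [202. 178.] 511 med [0.623 0.163 0.032] p2 [0.597 0.115 0.024] p98 [0.653 0.214 0.038]
key_clock_a 0.61 [206. 192.] 520 med [0.576 0.155 0.032] p2 [0.546 0.104 0.025] p98 [0.605 0.203 0.038]
tray 0.66 [188. 192.] 103 med [0.564 0.202 0.021] p2 [0.475 0.154 0.008] p98 [0.66  0.215 0.048]
board 0.87 [256. 200.] 17342 med [ 0.549 -0.015  0.008] p2 [ 0.395 -0.356  0.002] p98 [0.702 
[... 1132 characters left out ...]
 0.496 -0.252  0.042] p2 [ 0.416 -0.323  0.009] p98 [ 0.582 -0.156  0.058]
dock 0.32 [335. 105.] 750 med [ 0.548 -0.473  0.059] p2 [ 0.512 -0.545  0.001] p98 [ 0.592 -0.445  0.094]
board 0.83 [252. 212.] 14428 med [0.536 0.041 0.009] p2 [ 0.394 -0.327  0.003] p98 [0.704 0.329 0.014]
board 0.36 [336. 106.] 776 med [ 0.549 -0.473  0.056] p2 [ 0.513 -0.545 -0.002] p98 [ 0.599 -0.445  0.094]
ring_tin 0.82 [184. 181.] 278 med [0.781 0.082 0.026] p2 [0.757 0.051 0.004] p98 [0.811 0.107 0.031]
tape_roll 0.91 [124. 286.] 416 med [0.645 0.474 0.02 ] p2 [0.603 0.43  0.001] p98 [0.689 0.515 0.029]
ring_press 0.65 [177. 349.] 1490 med [0.418 0.517 0.054] p2 [ 0.362  0.459 -0.001] p98 [0.484 0.588 0.099]
```

View pics/top0.png

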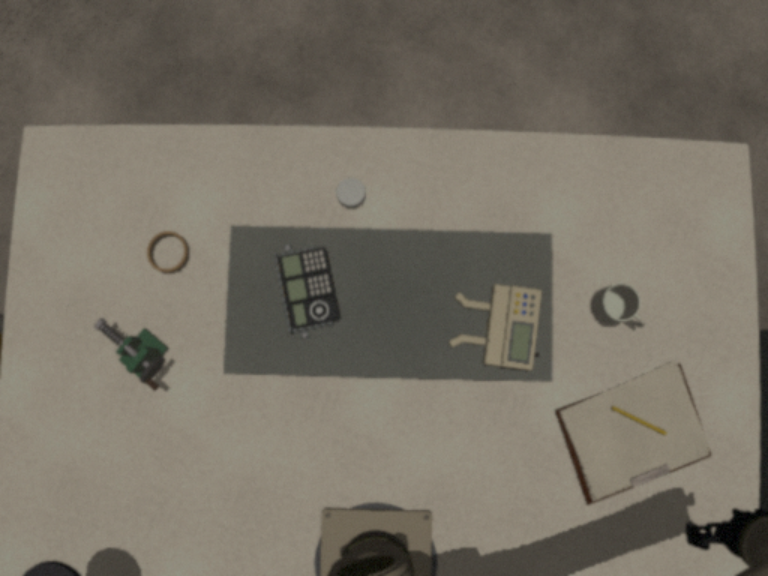

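View pics/side0.png

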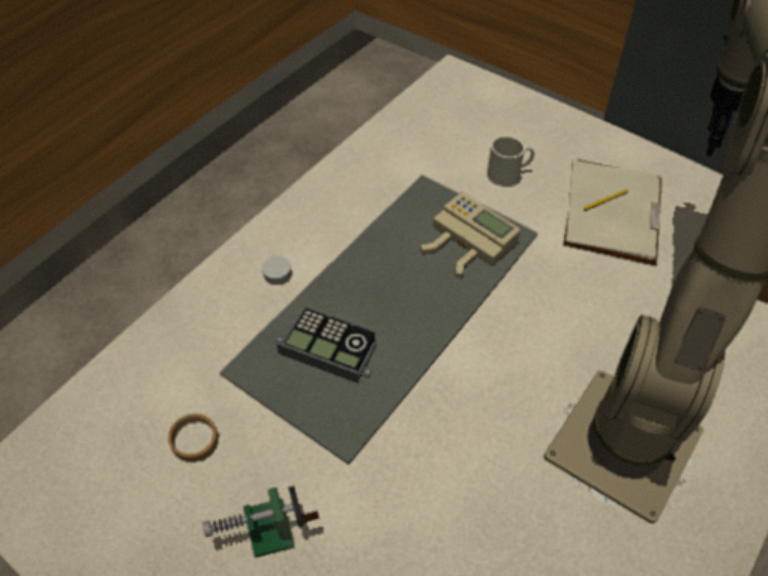

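The top view shows the dial clock as the lowest of the row (≈(317,312) px), the one nearest the robot. The tray's back wall is on the left, and its open front faces the dock on the right (guides at ≈(465,300) and (465,340)). Next I'll fit the poses.

```bash
cat > fit.py <<'E'
from h import *
def rect(P):
    (c,(w,h),a)=cv2.minAreaRect(P.astype(np.float32)*1000)
    return np.round(c,1),np.round((w,h),1),round(a,1)
if __name__=="__main__":
  for n in("top","side"):
    p=vision.get_image(n); v,u=np.mgrid[0:384,0:512]; uv=np.c_[u.ravel(),v.ravel()]
    X=world(p,uv); ok=p["z_map"].ravel()>0
    B=ok&(abs(X[:,0]-.55)<.13)&(abs(X[:,1])<.08)
    zb=np.median(X[B,2]); print(n,"board z",zb.round(4))
    g=cv2.cvtColor(p["image"],cv2.COLOR_RGB2GRAY).ravel()
    # three clocks together: faces
    T=ok&(X[:,0]>.47)&(X[:,0]<.68)&(X[:,1]>.07)&(X[:,1]<.24)&(X[:,2]>zb+.018)&(X[:,2]<zb+.029)
    print(" face z",np.median(X[T,2]).round(4),"clocks",rect(X[T,:2]))
    m=masks_of(p,"dial_clock")[0]; a=m["mask"].ravel()&T; print(" dial",rect(X[a,:2]),np.round(X[a,:2].mean(0),4))
    D=ok&(X[:,0]>.4)&(X[:,0]<.62)&(X[:,1]>-.36)&(X[:,1]<-.1)
    C=D&(X[:,2]>zb+.038); print(" console top",rect(X[C,:2]),np.median(X[C,2]).round(4))
    C=D&(X[:,2]>zb+.025); print(" console all",rect(X[C,:2]))
    G=D&(X[:,2]>zb+.012)&(X[:,2]<zb+.022)&(X[:,1]>-.24)
    for s in(1,-1):
        Q=X[G&((X[:,0]-.495)*s>0)]
        for y in np.arange(-.235,-.13,.01):
            q=Q[abs(Q[:,1]-y)<.005]
            if len(q): print("  g",s,round(y,3),len(q),q[:,0].min().round(4),q[:,0].mean().round(4),q[:,0].max().round(4))
    x0,x1,y0,y1=(270,380,170,270) if n=="top" else (260,370,110,200)
    cv2.imwrite(f"pics/{n}dock.png",cv2.resize(p["image"][y0:y1,x0:x1,::-1],None,fx=5,fy=5,interpolation=cv2.INTER_CUBIC))
E
python3 fit.py
```

```text
top board z 0.0082
 face z 0.0321 clocks (array([574.7, 155.1]), array([162.1, 112.3]), 11.1)
 dial (array([525.7, 141.1]), array([ 52.4, 104. ]), 13.1) [0.525  0.1414]
 console top (array([ 501.3, -276.7]), array([ 96.8, 171.2]), 82.7) 0.0529
 console all (array([ 501. , -279.1]), array([110.8, 170.9]), 83.1)
  g 1 -0.235 11 0.5411 0.5629 0.585
  g 1 -0.225 19 0.4996 0.535 0.5536
  g 1 -0.215 14 0.54 0.5467 0.5533
  g 1 -0.205 14 0.5401 0.547 0.5563
  g 1 -0.195 16 0.5427 0.5494 0.5559
  g 1 -0.185 14 0.5431 0.5499 0.5555
  g 1 -0.175 22 0.5431 0.5552 0.5676
  g 1 -0.165 16 0.5518 0.5633 0.5743
  g 1 -0.155 4 0.5613 0.5646 0.5679
  g -1 -0.235 1 0.421 0.421 0.421
  g -1 -0.225 9 0.4615 0.4759 0.4935
  g -1 -0.215 18 0.4239 0.4646 0.4803
  g -1 -0.205 16 0.4646 0.4731 0.4803
  g -1 -0.195 16 0.4672 0.4734 0.4799
  g -1 -0.185 17 0.4673 0.476 0.483
  g -1 -0.175 11 0.4731 0.4777 0.4827
  g -1 -0.165 17 0.4634 0.4741 0.4856
  g -1 -0.155 17 0.4602 0.4691 0.4791
  g -1 -0.145 8 0.46 0.4675 0.4727
side board z 0.0087
 face z 0.0325 clocks (array([576.7, 162.8]), array([171.9, 114.7]), 13.4)Traceback (most recent call last):
  File "fit.py", line 15, in <module>
    m=masks_of(p,"dial_clock")[0]; a=m["mask"].ravel()&T; print(" dial",rect(X[a,:2]),np.round(X[a,:2].mean(0),4))
      ~~~~~~~~~~~~~~~~~~~~~~~~^^^
IndexError: list index out of range
```

View pics/topdock.png

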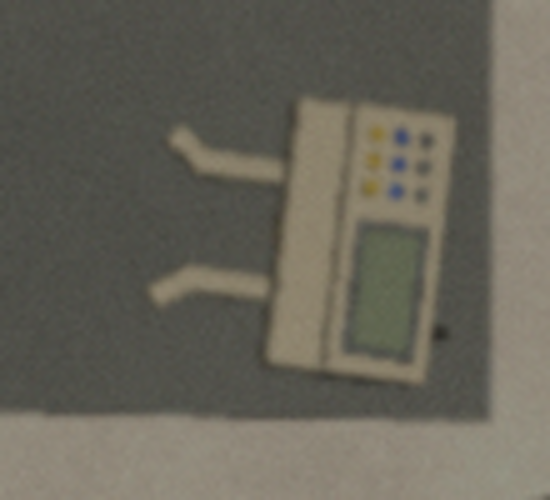

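```bash
cat > fit2.py <<'E'
from fit import *
def pca(P):
    c=P.mean(0); w,V=np.linalg.eigh(np.cov((P-c).T)); return c,V[:,1],np.sqrt(12*w)
if __name__=="__main__":
  for n in("top","side"):
    p=vision.get_image(n); v,u=np.mgrid[0:384,0:512]; uv=np.c_[u.ravel(),v.ravel()]
    zf=.0325; X=world(p,uv); ok=p["z_map"].ravel()>0
    T=ok&(X[:,0]>.47)&(X[:,0]<.68)&(X[:,1]>.07)&(X[:,1]<.24)&(X[:,2]>zf-.006)&(X[:,2]<zf+.006)
    P=world(p,uv[T],zf)[:,:2]; c,d,s=pca(P); print(n,"clocks c",c.round(4),"yaw",np.degrees(np.arctan(d[1]/d[0])).round(2),s.round(3))
    for t in("dial_clock","key_clock_a"):
      for m in masks_of(p,t)[:3]:
        a=m["mask"].ravel()&T; q=world(p,uv[a],zf)[:,:2]
        if len(q)>300: c,d,s=pca(q); print("  ",t,m["conf"],c.round(4),"yaw",np.degrees(np.arctan2(-d[0]*np.sign(d[1]),abs(d[1]))).round(2),s.round(3))
    zb=.0085
    D=ok&(X[:,0]>.4)&(X[:,0]<.62)&(X[:,1]>-.36)&(X[:,1]<-.1)
    C=D&(X[:,2]>zb+.038)
    c,d,s=pca(world(p,uv[C],zb+.044)[:,:2]); print("  console top",c.round(4),"yaw",np.degrees(np.arctan(d[1]/d[0])).round(2),s.round(3))
    C=D&(X[:,2]>zb+.028); Y=X[C]; e=np.array([.122,.9925]); f=(Y[:,:2]-[.5,-.28])@e; print("  front edge pct",np.percentile(f,[90,95,98,99,100]).round(4))
    G=D&(X[:,2]>zb+.012)&(X[:,2]<zb+.023)
    l=(X[:,:2]-[.508,-.224]); fy=l@e; fx=l@[e[1],-e[0]]
    for lo,hi in((15,30),(30,52)):
        k=G&(fy>lo/1e3)&(fy<hi/1e3)
        print("  guides",lo,hi,[np.round(fx[k&(fx*s>.01)&(abs(fx)<.06)].mean()*1e3,1) for s in(1,-1)])
E
python3 fit2.py
```

```text
top clocks c [0.5742 0.1534] yaw 13.57 [0.105 0.154]
   key_clock_a 0.93 [0.6235 0.1644] yaw 15.21 [0.051 0.099]
   key_clock_a 0.7 [0.575  0.1531] yaw 12.41 [0.05  0.102]Traceback (most recent call last):
  File "fit2.py", line 12, in <module>
    a=m["mask"].ravel()&T; q=world(p,uv[a],zf)[:,:2]
                             ~~~~~^^^^^^^^^^^^
  File "h.py", line 9, in world
    n=cv2.undistortPoints(uv[:,None],K(p),np.array(p["D"],float))[:,0]
      ~~~~~~~~~~~~~~~~~~~^^^^^^^^^^^^^^^^^^^^^^^^^^^^^^^^^^^^^^^^
cv2.error: OpenCV(4.12.0) /io/opencv/modules/calib3d/src/undistort.dispatch.cpp:347: error: (-215:Assertion failed) CV_IS_MAT(_src) && CV_IS_MAT(_dst) && (_src->rows == 1 || _src->cols == 1) && (_dst->rows == 1 || _dst->cols == 1) && _src->cols + _src->rows - 1 == _dst->rows + _dst->cols - 1 && (CV_MAT_TYPE(_src->type) == CV_32FC2 || CV_MAT_TYPE(_src->type) == CV_64FC2) && (CV_MAT_TYPE(_dst->type) == CV_32FC2 || CV_MAT_TYPE(_dst->type) == CV_64FC2) in function 'cvUndistortPointsInternal'
```

```bash
sed -i 's/a=m\["mask"\].ravel()&T; q=/a=m["mask"].ravel()\&T\n        if a.sum()<300: continue\n        q=/' fit2.py; python3 fit2.py
```

```text
top clocks c [0.5735 0.1536] yaw 13.73 [0.105 0.154]
   dial_clock 0.69 [0.5251 0.1413] yaw 11.3 [0.05  0.103]
   key_clock_a 0.62 [0.5749 0.1532] yaw 12.05 [0.049 0.101]
  console top [ 0.4987 -0.2901] yaw -6.75 [0.068 0.17 ]
  front edge pct [0.0433 0.0486 0.0518 0.0531 0.055 ]
  guides 15 30 [np.float64(36.6), np.float64(-37.5)]
  guides 30 52 [np.float64(37.5), np.float64(-37.3)]
side clocks c [0.5736 0.1599] yaw 12.6 [0.108 0.158]
   dial_clock 0.76 [0.5255 0.143 ] yaw 14.0 [0.052 0.094]
   key_clock_a 0.95 [0.5765 0.1567] yaw 12.8 [0.052 0.096]
   key_clock_a 0.86 [0.6262 0.1677] yaw 13.94 [0.05  0.094]
  console top [ 0.4983 -0.2853] yaw -7.38 [0.072 0.17 ]
  front edge pct [0.0503 0.0555 0.059  0.06   0.0634]
  guides 15 30 [np.float64(36.6), np.float64(-37.8)]
  guides 30 52 [np.float64(35.8), np.float64(-37.7)]
```

```bash
python3 -m inch '.036 -.016 0 0;.036 -.016 0 0;.036 -.016 0 0;.036 -.016 0 0;.036 -.016 0 0;.036 -.016 0 0;.036 -.016 0 0;.036 -.016 0 0;.036 -.016 0 0;.036 -.016 0 0' 0.45 20
```

```text
time: 2.48
eef_pos: [0.4577, -0.3695, 0.2426]
orientation: [3.12, 0.36, 0.001]
force: [1.1, -0.2, 0.2]
opening: 0.0383
grasp_force: 0.0
```

```bash
python3 -m inch '.014 -.037 0 0;.014 -.037 0 0;.014 -.037 0 0;.014 -.037 0 0;.014 -.037 0 0;.014 -.037 0 0;.014 -.037 0 0;.014 -.037 0 0;.014 -.037 0 0;.014 -.037 0 0'
```

```text
time: 3.32
eef_pos: [0.5084, 0.0232, 0.2427]
orientation: [3.12, 0.36, 0.001]
force: [1.0, 0.5, 0.2]
opening: 0.0384
grasp_force: 0.0
```

```bash
python3 -m inch '.009 -.0224 .02 0;.009 -.0224 .02 0;.009 -.0224 .02 0;.009 -.0224 .02 0;.0077 -.0224 .02 0;0 0 .03 0;0 0 .03 0;0 0 .015 0;0 0 .005 0;0 0 0 0'
python3 - <<'E'
from h import *
s=manip.state(); print(np.round(s["eef_pos"],4),np.round(s["force"],2))
p=vision.get_image("top");q=vision.get_image("side")
a=cv2.resize(p["image"][150:240,150:270],None,fx=4,fy=4,interpolation=cv2.INTER_CUBIC)[:360]
b=cv2.resize(q["image"][180:270,160:260],None,fx=3.2,fy=4,interpolation=cv2.INTER_CUBIC)
cv2.imwrite("pics/near.png",np.hstack([a,b[:360]])[:,:,::-1])
E
```

```text
time: 4.15
eef_pos: [0.525, 0.1402, 0.0614]
orientation: [3.121, 0.36, -0.003]
force: [0.3, -0.4, 0.8]
opening: 0.0384
grasp_force: 0.0
[0.525  0.1402 0.0614] [ 0.29 -0.42  0.81]
```

View pics/near.png

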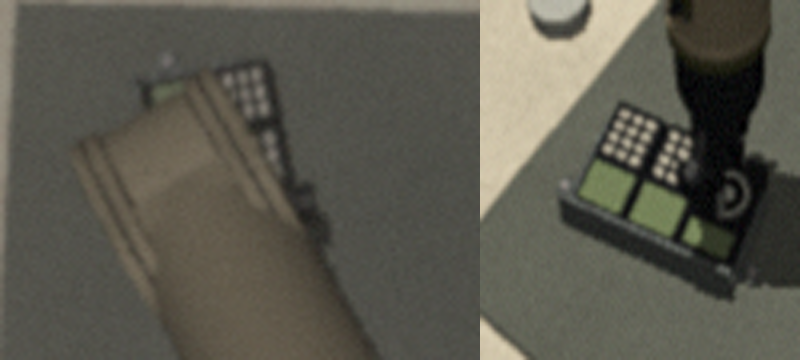

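The fingers hover over the middle of the dial clock, and both keypad clocks are clear. I'll descend slowly from here.

```bash
python3 -m inch '0 0 .003 0;0 0 .003 0;0 0 .002 0;0 0 .0015 0;0 0 .001 0;0 0 .0004 0;0 0 .0004 0;0 0 .0004 0;0 0 .0004 0;0 0 .0004 0'
python3 -m inch '0 0 .0004 0;0 0 .0004 0;0 0 .0004 0;0 0 .0004 0;0 0 .0004 0;0 0 .0004 0;0 0 .0004 0;0 0 .0004 0;0 0 .0004 0;0 0 .0004 0'
```

```text
time: 5.08
eef_pos: [0.5256, 0.1404, 0.0498]
orientation: [3.121, 0.36, 0.0]
force: [0.5, 0.1, -0.8]
opening: 0.0383
grasp_force: 0.0
time: 5.92
eef_pos: [0.5256, 0.1404, 0.0457]
orientation: [3.121, 0.36, 0.0]
force: [-1.1, 1.1, -0.9]
opening: 0.0382
grasp_force: 0.0
```

```bash
python3 -m inch '0 0 .0002 0;0 0 .0002 0;0 0 .0002 0;0 0 .0002 0;0 0 .0002 0;0 0 0 0;0 0 0 0;0 0 0 0;0 0 0 0;0 0 0 0'
```

```text
time: 6.75
eef_pos: [0.5255, 0.1404, 0.0448]
orientation: [3.121, 0.36, -0.0]
force: [-0.0, 0.6, -0.1]
opening: 0.0383
grasp_force: 0.0
```

```bash
python3 -m inch '0 0 .0002 0;0 0 .0002 0;0 0 .0002 0;0 0 .0002 0;0 0 .0002 0;0 0 0 0;0 0 0 0;0 0 0 0;0 0 0 0;0 0 0 0'
```

```text
time: 7.58
eef_pos: [0.5255, 0.1404, 0.0438]
orientation: [3.121, 0.36, 0.0]
force: [-0.3, -0.3, 0.5]
opening: 0.0382
grasp_force: 0.0
```

```bash
python3 -m inch '0 0 .0001 0;0 0 .0001 0;0 0 .0001 0;0 0 .0001 0;0 0 .0001 0;0 0 .0001 0;0 0 .0001 0;0 0 .0001 0;0 0 .0001 0;0 0 .0001 0'
```

```text
time: 8.42
eef_pos: [0.5256, 0.1404, 0.0428]
orientation: [3.121, 0.36, 0.0]
force: [-0.3, 0.2, -0.2]
opening: 0.0381
grasp_force: 0.0
```

```bash
python3 -m inch '0 0 .0001 0;0 0 .0001 0;0 0 .0001 0;0 0 .0001 0;0 0 .0001 0;0 0 .0001 0;0 0 .0001 0;0 0 .0001 0;0 0 .0001 0;0 0 .0001 0'
```

```text
time: 9.25
eef_pos: [0.5259, 0.1405, 0.0423]
orientation: [3.121, 0.36, 0.001]
force: [-1.1, -0.7, 7.1]
opening: 0.0385
grasp_force: 4.0
```

```bash
python3 -m inch '0 0 .0001 0;0 0 .0001 0;0 .0005 0 0;0 .001 0 0;0 .0015 0 0;-.0001 .002 0 0;-.0001 .002 0 0;-.0001 .002 0 0;-.0001 .002 0 0;0 .002 0 0'
```

```text
time: 10.08
eef_pos: [0.5288, 0.1283, 0.0423]
orientation: [-3.12, -0.361, -0.003]
force: [-0.6, 0.8, 6.8]
opening: 0.0384
grasp_force: 3.1
```

```bash
python3 -c "
from h import *
for n in('side',):
    p=vision.get_image(n); print([ (round(m['conf'],2),world(p,[m['xy']],.0325).round(4)) for m in boxes_of(p,'key_clock_a')[:3]+boxes_of(p,'dial_clock')[:1]])
s=manip.state();print(s['eef_pos'],s['force'])"
```

```text
[(0.75, array([[0.5687, 0.1659, 0.0325]])), (0.74, array([[0.6296, 0.171 , 0.0325]])), (0.87, array([[0.5103, 0.1355, 0.0325]]))]
[0.52896353 0.12780413 0.04232612] [-0.03726668 -0.51108948  6.10100329]
```

```bash
python3 -m inch '0 .002 .0001 0;0 .003 .0001 0;0 .003 .0001 0;0 .003 0 0;-.0001 .003 0 0;-.0001 .003 0 0;-.0001 .003 0 0;-.0001 .003 0 0;0 .002 0 0;0 .001 0 0'
python3 - <<'E'
from h import *
q=vision.get_image("side")
cv2.imwrite("pics/s1.png",cv2.resize(q["image"][170:270,160:280],None,fx=5,fy=5,interpolation=cv2.INTER_CUBIC)[:,:,::-1])
print(manip.state()["force"])
E
```

```text
time: 11.07
eef_pos: [0.5347, 0.1028, 0.0423]
orientation: [-3.12, -0.36, -0.004]
force: [-0.6, 1.9, 8.8]
opening: 0.0387
grasp_force: 4.1
[-0.34577679  1.53212795  8.30003811]
```

View pics/s1.png

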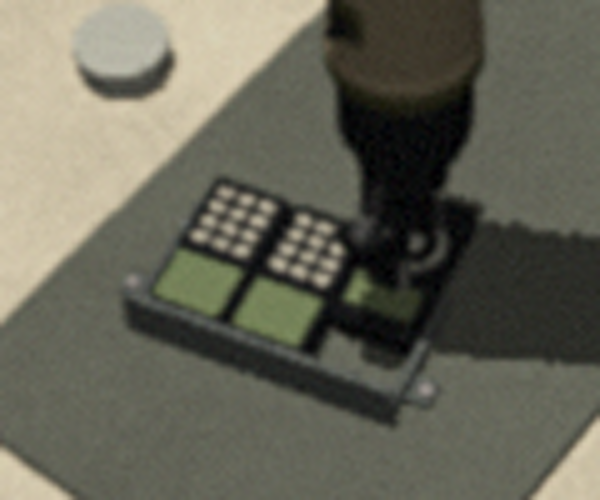

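The dial clock follows the fingertips, a gap is opening at the back wall, and the keypad clocks haven't moved.

```bash
python3 -m inch '0 .003 0 0;0 .004 0 0;-.0001 .004 0 0;0 .004 0 0;-.0001 .004 0 0;0 .004 0 0;-.0001 .004 0 0;0 .004 0 0;-.0001 .004 0 0;0 .003 0 0'
```

```text
time: 11.95
eef_pos: [0.543, 0.0656, 0.0423]
orientation: [-3.12, -0.361, -0.004]
force: [-0.0, 1.2, 8.5]
opening: 0.0388
grasp_force: 4.1
```

```bash
python3 -m inch '0 .004 0 0;0 .004 0 0;-.0001 .004 0 0;0 .004 0 0;-.0001 .004 0 0;0 .004 0 0;-.0001 .004 0 0;0 .004 0 0;-.0001 .004 0 0;0 .004 0 0'
```

```text
time: 12.78
eef_pos: [0.5517, 0.0267, 0.0423]
orientation: [-3.12, -0.361, -0.004]
force: [-0.3, 1.7, 8.2]
opening: 0.0384
grasp_force: 4.2
```

```bash
python3 -m inch '0 .003 0 0;0 .003 0 0;0 .003 0 0;0 .002 0 0;0 .001 0 0;0 0 0 0;0 0 0 0;0 0 0 0;0 0 0 0;0 0 0 0'
python3 - <<'E'
from fit2 import *
print(manip.state()["eef_pos"],manip.state()["force"])
ims=[]
for n in("top","side"):
    p=vision.get_image(n)
    for m in masks_of(p,"dial_clock")[:1]:
        v,u=np.nonzero(m["mask"]); P=world(p,np.c_[u,v],.0325)[:,:2]; print(n,m["conf"],len(P),rect(P),m["xy"])
    a=(slice(150,240),slice(180,300)) if n=="top" else (slice(140,230),slice(180,300))
    ims.append(cv2.resize(p["image"][a],None,fx=3.3,fy=4.4,interpolation=cv2.INTER_CUBIC))
cv2.imwrite("pics/out.png",np.hstack(ims)[:,:,::-1])
E
```

```text
time: 13.62
eef_pos: [0.5545, 0.0147, 0.0423]
orientation: [3.121, 0.36, 0.004]
force: [-0.0, 0.2, 7.9]
opening: 0.0386
grasp_force: 4.0
[0.55452775 0.0146773  0.04232859] [-0.01215038  0.20550045  7.88685926]
top 0.27 2100 (array([ 504.3, -241. ]), array([185.2, 174.1]), 85.4) [341.5, 215.6]
```

View pics/out.png

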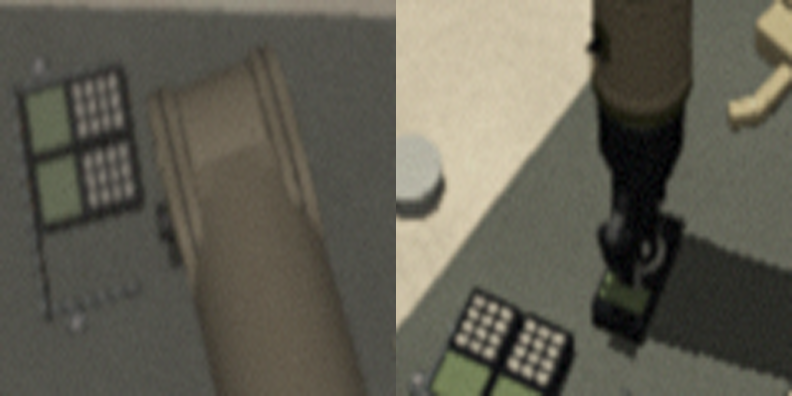

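The clock is fully out and lies flat, and the keypad clocks are in place. Now I'll turn it clockwise to the dock's heading.

```bash
python3 -m inch '0 0 0 .02;0 0 0 .03;0 0 0 .04;0 0 0 .04;0 0 0 .045;0 0 0 .045;0 0 0 .045;0 0 0 .04;0 0 0 .03;0 0 0 .018'
```

```text
time: 14.65
eef_pos: [0.5545, 0.0146, 0.0423]
orientation: [-3.135, 0.196, -0.004]
force: [-0.8, 0.4, 8.1]
opening: 0.0381
grasp_force: 4.0
```

```bash
python3 -m inch '-.0017 .004 0 0;-.0017 .006 0 0;-.0017 .006 0 0;-.0017 .006 0 0;-.0017 .006 0 0;-.0017 .006 0 0;-.0017 .006 0 0;-.0017 .006 0 0;-.0017 .006 0 0;-.0017 .004 0 0'
python3 - <<'E'
from fit2 import *
s=manip.state();print(s["eef_pos"],s["force"],s["q"].round(2))
ims=[]
for n in("top","side"):
    p=vision.get_image(n)
    for m in masks_of(p,"dial_clock")[:2]:
        v,u=np.nonzero(m["mask"]); P=world(p,np.c_[u,v],.0325)[:,:2]; print(n,m["conf"],len(P),rect(P),m["xy"])
    a=(slice(150,240),slice(220,340)) if n=="top" else (slice(120,210),slice(220,340))
    ims.append(cv2.resize(p["image"][a],None,fx=3.3,fy=3.3 if n=="x" else 4.4,interpolation=cv2.INTER_CUBIC))
cv2.imwrite("pics/pre.png",np.hstack(ims)[:,:,::-1])
E
```

```text
time: 15.48
eef_pos: [0.5308, -0.0392, 0.0423]
orientation: [-3.135, 0.193, -0.004]
force: [1.1, 1.5, 6.9]
opening: 0.0382
grasp_force: 3.7
[ 0.53081288 -0.03921555  0.04233626] [1.08015486 1.45862276 6.88770752] [ 0.43  0.39 -0.51  1.89  0.23  0.92 -1.88]
side 0.72 392 (array([525.6, -28.2]), array([110.2,  58.3]), 79.2) [269.9, 195.3]
```

View pics/pre.png

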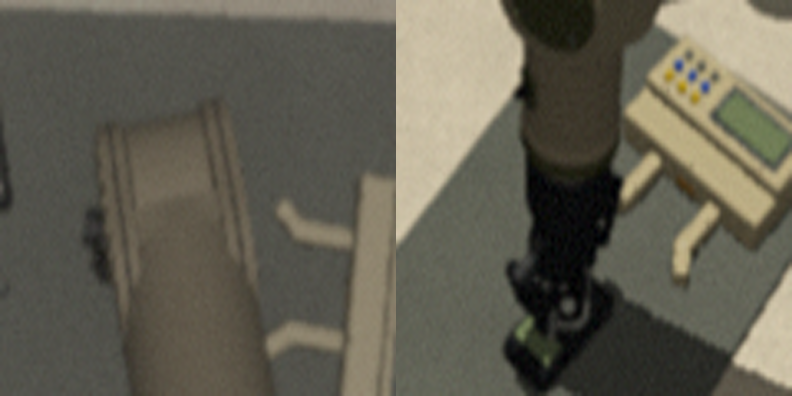

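```bash
cat > cl.py <<'E'
from fit2 import *
p=vision.get_image("side"); ms=masks_of(p,"dial_clock"); s=manip.state(); print(s["eef_pos"].round(4),s["force"].round(1))
e=np.array([.122,.9925]); x=np.array([e[1],-e[0]]); O=[.508,-.224]
tcp=s["eef_pos"][:2]-O; print("tcp dock xy",(tcp@x).round(4),(tcp@e).round(4))
for m in ms[:2]:
    v,u=np.nonzero(m["mask"]); X=world(p,np.c_[u,v]); X=X[(abs(X[:,2]-.0325)<.0045)]
    if len(X)<100: continue
    l=X[:,:2]-O; fx=l@x; fy=l@e
    print(m["conf"],len(X),"fx",np.percentile(fx,[1,3,97,99]).round(4),"fy",np.percentile(fy,[1,3,97,99]).round(4),"rect",rect(np.c_[fx,fy]))
    for lo in np.arange(fy.min(),fy.max(),.015):
        k=(fy>=lo)&(fy<lo+.015); print("   ",lo.round(3),k.sum(),fx[k].min().round(4),fx[k].max().round(4))
E
python3 cl.py
```

```text
[ 0.5306 -0.0396  0.0423] [-0.4 -1.9  9.4]
tcp dock xy -0.0001 0.1857
0.81 260 fx [-0.0255 -0.0249  0.0212  0.0237] fy [0.1438 0.1456 0.2421 0.2442] rect (array([ -0. , 193.5]), array([104.9,  52.5]), 90.0)
    0.141 22 -0.0246 -0.0004
    0.156 25 -0.0263 0.0041
    0.171 44 -0.0252 0.0142
    0.186 31 -0.0249 0.0034
    0.201 27 -0.0253 0.02
    0.216 55 -0.0253 0.0263
    0.231 56 -0.0262 0.0257
```

Measured in the dock frame, the clock is centred to within 1 mm and its heading matches the dock's. About 138 mm of straight travel remains.

```bash
python3 -m inch '0 .003 0 0;0 .004 0 0;-.0001 .004 0 0;-.0001 .004 0 0;-.0001 .004 0 0;-.0001 .004 0 0;-.0001 .004 0 0;0 .004 0 0;0 .004 0 0;0 .004 0 0'
```

```text
time: 16.62
eef_pos: [0.5255, -0.0774, 0.0423]
orientation: [-3.135, 0.193, -0.004]
force: [0.9, 1.7, 8.0]
opening: 0.0383
grasp_force: 4.0
```

```bash
python3 -m inch '0 .004 0 0;0 .004 0 0;0 .004 0 0;0 .004 0 0;0 .004 0 0;0 .004 0 0;0 .004 0 0;0 .004 0 0;0 .003 0 0;0 .002 0 0'; python3 cl.py
```

```text
time: 17.45
eef_pos: [0.521, -0.1144, 0.0423]
orientation: [3.136, -0.193, 0.004]
force: [0.5, 2.1, 8.1]
opening: 0.0386
grasp_force: 4.1
[ 0.5209 -0.1148  0.0423] [-0.3 -0.9  7.5]
tcp dock xy -0.0005 0.11
0.55 250 fx [-0.0264 -0.0252  0.0192  0.0215] fy [0.068  0.0717 0.1659 0.1691] rect (array([ -0.9, 118. ]), array([ 53.1, 103.6]), 0.7)
    0.066 26 -0.0265 -0.0035
    0.081 29 -0.0271 0.0155
    0.096 35 -0.0258 0.0121
    0.111 29 -0.0249 -0.0008
    0.126 30 -0.0277 0.0254
    0.141 57 -0.0253 0.0243
    0.156 44 -0.0263 0.0213
```

```bash
python3 -m inch '0 .003 0 0;0 .004 0 0;0 .004 0 0;0 .004 0 0;0 .004 0 0;0 .004 0 0;0 .004 0 0;0 .004 0 0;0 .004 0 0;0 .003 0 0'
```

```text
time: 18.38
eef_pos: [0.5163, -0.1522, 0.0423]
orientation: [3.136, -0.193, 0.004]
force: [-0.5, 1.4, 8.9]
opening: 0.0388
grasp_force: 4.1
```

```bash
python3 -m inch '0 .002 0 0;0 .002 0 0;0 .002 0 0;0 .0015 0 0;0 .0015 0 0;0 .0015 0 0;0 .0015 0 0;0 .0015 0 0;0 .001 0 0;0 .001 0 0'; python3 cl.py
```

```text
time: 19.22
eef_pos: [0.5144, -0.1673, 0.0423]
orientation: [3.136, -0.193, 0.004]
force: [-0.2, 1.6, 7.8]
opening: 0.0386
grasp_force: 4.1
[ 0.5144 -0.1675  0.0423] [0.8 0.4 8.2]
tcp dock xy -0.0005 0.0569
0.89 244 fx [-0.0268 -0.0259  0.0224  0.0244] fy [0.0122 0.0155 0.1136 0.115 ] rect (array([-0.9, 64.1]), array([106. ,  52.9]), 89.2)
    0.011 25 -0.0267 -0.0003
    0.026 22 -0.0272 0.0074
    0.041 34 -0.0248 0.0102
    0.056 28 -0.0269 -0.0003
    0.071 25 -0.0272 0.0244
    0.086 53 -0.0262 0.0233
    0.101 56 -0.0267 0.0261
    0.116 1 0.012 0.012
```

```bash
python3 -m inch '0 .0008 0 0;0 .0008 0 0;0 .0008 0 0;0 .0008 0 0;0 .0008 0 0;0 .0008 0 0;0 .0008 0 0;0 .0008 0 0;0 .0008 0 0;0 .0008 0 0'
```

```text
time: 20.15
eef_pos: [0.5135, -0.1752, 0.0423]
orientation: [3.136, -0.193, 0.004]
force: [0.0, 2.6, 8.7]
opening: 0.0384
grasp_force: 4.1
```

```bash
python3 -m inch '0 .0004 0 0;0 .0004 0 0;0 .0004 0 0;0 .0004 0 0;0 .0004 0 0;0 .0004 0 0;0 .0004 0 0;0 .0004 0 0;0 .0004 0 0;0 .0004 0 0'
```

```text
time: 20.98
eef_pos: [0.5131, -0.1786, 0.0423]
orientation: [-3.135, 0.192, -0.004]
force: [-0.2, 4.0, 7.9]
opening: 0.0385
grasp_force: 4.2
```

```bash
python3 -m inch '0 .0003 0 0;0 .0003 0 0;0 .0003 0 0;0 .0003 0 0;0 .0003 0 0;0 .0003 0 0;0 .0003 0 0;0 .0003 0 0;0 .0003 0 0;0 .0003 0 0'
```

```text
time: 21.82
eef_pos: [0.5127, -0.1817, 0.0423]
orientation: [-3.135, 0.192, -0.004]
force: [0.9, 3.1, 8.2]
opening: 0.0387
grasp_force: 4.2
```

```bash
python3 -m inch '0 .0003 0 0;0 .0003 0 0;0 .0003 0 0;0 .0003 0 0;0 .0003 0 0;0 .0003 0 0;0 .0003 0 0;0 .0003 0 0;0 .0003 0 0;0 .0003 0 0'; python3 cl.py
```

```text
time: 22.65
eef_pos: [0.5123, -0.1847, 0.0423]
orientation: [-3.135, 0.192, -0.004]
force: [0.2, 3.0, 8.5]
opening: 0.0384
grasp_force: 4.2
[ 0.5123 -0.1847  0.0423] [0.1 4.  8.7]
tcp dock xy -0.0005 0.0395
0.63 211 fx [-0.0263 -0.0251  0.0174  0.0217] fy [0.0116 0.0145 0.1068 0.1085] rect (array([-3.2, 58.7]), array([101.5,  49. ]), 87.2)
    0.009 15 -0.0258 -0.0094
    0.024 27 -0.0284 0.0029
    0.039 21 -0.0243 -0.0033
    0.054 22 -0.025 0.0204
    0.069 50 -0.0268 0.0219
    0.084 45 -0.0252 0.0226
    0.099 31 -0.0242 0.0176
```

The tangential force has levelled off near 4 N, the slip limit, and the clock has stopped moving, so it should be against the stop. I'll lift off and check.

```bash
python3 -m inch '0 0 -.0003 0;0 0 -.0005 0;0 0 -.002 0;0 0 -.01 0;0 0 -.02 0;0 0 -.03 0;0 0 -.03 0;0 0 -.03 0;0 0 -.03 0;0 0 -.03 0'
python3 -m inch '-.02 -.03 0 0;-.02 -.03 0 0;-.02 -.03 0 0;-.02 -.03 0 0;-.02 -.03 0 0;-.02 -.03 0 0;-.02 -.03 0 0;-.02 -.03 0 0;0 0 0 0;0 0 0 0'
python3 cl.py
python3 - <<'E'
from fit2 import *
ims=[]
for n in("top","side"):
    p=vision.get_image(n)
    a=(slice(180,260),slice(280,370)) if n=="top" else (slice(110,190),slice(265,355))
    ims.append(cv2.resize(p["image"][a],None,fx=4.4,fy=4.4,interpolation=cv2.INTER_CUBIC))
    for t in("dial_clock","key_clock_a","ring_tin"): print(n,t,[(round(m["conf"],2),world(p,[m["xy"]],.0325)[0,:2].round(4)) for m in boxes_of(p,t)[:2]])
cv2.imwrite("pics/end.png",np.hstack(ims)[:,:,::-1])
E
```

```text
time: 23.58
eef_pos: [0.5106, -0.1853, 0.2263]
orientation: [3.135, -0.193, 0.0]
force: [1.0, 1.2, -0.4]
opening: 0.0387
grasp_force: 0.0
time: 24.42
eef_pos: [0.3811, 0.0737, 0.2248]
orientation: [3.134, -0.188, 0.002]
force: [-0.4, -0.9, -0.4]
opening: 0.0382
grasp_force: 0.0
[0.3819 0.0718 0.2244] [-0.5 -0.1 -0.1]
tcp dock xy -0.1613 0.2782
top dial_clock [(0.88, array([ 0.5216, -0.1789])), (0.58, array([ 0.5013, -0.2753]))]
top key_clock_a [(0.81, array([0.5732, 0.1491])), (0.72, array([0.6174, 0.1634]))]
top ring_tin [(0.82, array([0.7832, 0.0744])), (0.35, array([0.5319, 0.194 ]))]
side dial_clock []
side key_clock_a [(0.81, array([0.5666, 0.1559])), (0.57, array([0.6218, 0.1693]))]
side ring_tin [(0.66, array([0.766 , 0.0766])), (0.5, array([0.6244, 0.1712]))]
```

View pics/end.png

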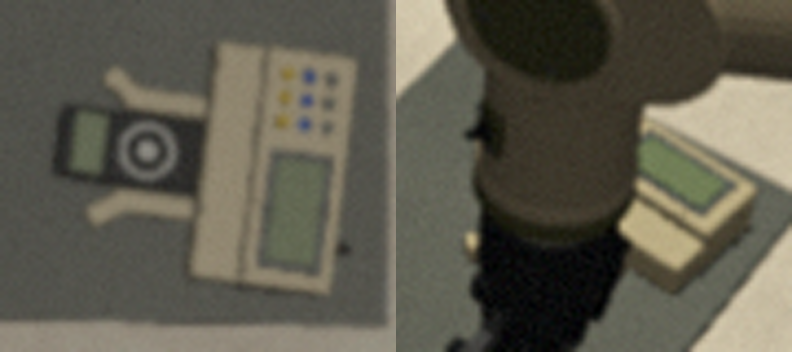

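```bash
sed 's/"side"/"top"/' cl.py > clt.py; cat >> clt.py <<'E'
v,u=np.mgrid[180:250,280:350]; uv=np.c_[u.ravel(),v.ravel()]; X=world(p,uv); l=X[:,:2]-O; fx=l@x; fy=l@e
g=cv2.cvtColor(p["image"],cv2.COLOR_RGB2GRAY)[v,u].ravel()
k=(abs(fx)<.018)&(fy>-.03)&(fy<.12)
for lo in np.arange(-.014,.116,.002):
    if .016<lo<.094: continue
    b=k&(fy>=lo)&(fy<lo+.002); print(lo.round(3),b.sum(),X[b,2].mean().round(4) if b.any() else "",g[b].mean().round(0))
E
python3 clt.py
```

```text
[0.3817 0.0723 0.224 ] [-0.4 -0.8  0.4]
tcp dock xy -0.1615 0.2787
0.87 451 fx [-0.0251 -0.0242  0.0233  0.0249] fy [-0.0009  0.0013  0.0982  0.1001] rect (array([ 0. , 49.9]), array([ 51.9, 104. ]), 0.4)
    -0.002 57 -0.0232 0.0246
    0.013 63 -0.025 0.0228
    0.028 66 -0.0258 0.0238
    0.043 72 -0.0252 0.026
    0.058 66 -0.025 0.0257
    0.073 68 -0.0261 0.0251
    0.088 59 -0.026 0.0222
-0.014 9 0.0421 134.0
-0.012 9 0.0387 134.0
-0.01 6 0.0409 133.0
-0.008 7 0.04 129.0
-0.006 8 0.0408 121.0
-0.004 11 0.0355 95.0
-0.002 8 0.0321 71.0
0.0 8 0.0303 50.0
0.002 4 0.0345 46.0
0.004 9 0.0323 44.0
0.006 6 0.0334 44.0
0.008 8 0.0341 45.0
0.01 8 0.0318 45.0
0.012 5 0.0322 45.0
0.014 8 0.0321 49.0
0.016 7 0.0325 62.0
0.094 8 0.0337 51.0
0.096 6 0.0318 45.0
0.098 11 0.0324 39.0
0.1 12 0.0233 47.0
0.102 8 0.0095 61.0
0.104 8 0.0098 72.0
0.106 6 0.0082 78.0
0.108 6 0.0099 78.0
0.11 8 0.0087 80.0
0.112 6 0.0105 79.0
0.114 7 0.0087 79.0
```

```bash
python3 -c "
from station import order
print(order.sign_off())"
```

```text
the job is handed in; nothing more can be done
None
```

The dial clock is in the dock, flat between the guides and about 1 mm or less from the stop by camera; the keypad clocks look undisturbed, and the job is handed in, though sign-off returned no verdict.

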